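Unlatch the scent diffuser and push its cover off the cartridge bay

TASK

The scent diffuser's cartridge is due for a change. With the fingertips, press the diffuser's snap tab all the way in, then push the released vented cover off its seat, along the deck over the sunken tab, up against the end stop, so that the cartridge bay lies open. Grasp and lift nothing: the cover must stay lying flat on the diffuser, and the candles, tin and card holder standing about must be left where they are.

Things in the scene. Friction and masses are not known exactly. Their poses are not given: they have to be found in the camera images.
- diffuser: scent diffuser: low light-wood housing fixed to the table, 150 mm long (x) by 84 mm wide (y). Origin: centre of its underside, on the table; x points from the cover's seat (end nearer the robot) along the deck to the end stop, z up. Deck at z = 30 mm between side rails (inner faces y = +-32 mm, tops z = 42 mm). Beyond the near end there is free table.
- tab_top (a point): centre of the top of the snap tab, a grooved metal block 40 mm (x) by 24 mm (y), 10 mm proud of the deck at diffuser x = 10, y = 0 mm, barring the way of the cover's far wall. Axes as the diffuser's. Pressed straight down it sinks 9 mm, to 1 mm above the deck, against a steady 4 N or so of friction, and stays where it is left (no spring return).
- snap_tab (a joint): how far the snap tab is pressed in, m: 0 out, 0.009 fully in (hard stop). The cover is free to pass from about 0.007
- cover_rear (a point): middle of the cover's near (rear) upright face, the face to push, 12 mm above the deck; the face spans 4 to 18 mm above the deck. Axes as the diffuser's: x is the way to push. Seated it is at diffuser x = -68 mm, against the end stop at 9 mm (77 mm farther). Small stops in the near corners of the deck (|y| > 22 mm, 5 mm high) keep the cover from sliding back; between them the end is open
- wax_tin: bystander: flat hinged brass-coloured tin, 61x88x22 mm, origin at the centre of its underside; it stands on the other side of the table from the diffuser
- tester: bystander: open glass tester candle, 67 mm wide, 74 mm tall, about 100 mm to the left of the diffuser's middle line; origin at the centre of its underside
- card_box: bystander: flat grey card holder, 65x92x19 mm, about 100 mm to the right of the diffuser's middle line; origin at the centre of its underside
- lidded_jar: bystander: lidded candle jar, 69 mm wide, 82 mm tall, near the front edge of the table; origin at the centre of its underside. (Behind it, in the middle of the table, stands a dark wooden display box, one corner towards the robot at about x = 0.51, y = -0.02 m of the robot's frame, about 0.2 m high, with an upright board on it about 0.5 m high: keep the arm clear of them)
- cover: the loose vented metal cover, 56 mm long (diffuser x), 60 mm wide, 18 mm high, about 90 g, lying on the deck with 2 mm play to each rail. Origin at the centre of its underside, axes as the diffuser's
- bay (a point): centre of the cartridge bay's mouth, at deck height: an opening 44 mm square, 12 mm deep, holding the round cartridge; the cover sits over it at first
- end_stop (a point): middle of the end stop's inner face, at deck height, at the far end of the deck (diffuser x = 65 mm); the stop is 10 mm high
Mind the look-alikes: they are no part of the job. There is more than one size of the cover; the job needs the middle-sized.

How it is judged (in metres and radians):
On the way, in this order (a step that is already met when the one before it is completed fails the run):
1. the snap tab is pressed in while the cover is still on its seat (value of joint snap_tab above 0.007 m and x of cover_rear in the frame of diffuser below -0.058 m), for 0.1 s.
2. the cover has been pushed completely off its seat (x of cover_rear in the frame of diffuser above -0.012 m), for 0.1 s.
At the end, for the whole second after the job is handed in: the cover lies flat and at rest on the deck between the rails, within 10 mm of the end stop (rear face at diffuser x between -1 and 14 mm), the bay open, the snap tab still pressed in (more than 6 mm) (x of cover_rear in the frame of diffuser between -0.001 and 0.014 m and y of cover_rear in the frame of diffuser between -0.008 and 0.008 m and z of cover_rear in the frame of diffuser between 0.037 and 0.047 m and angle between cover_rear's own z axis and vertical below 0.1 rad and value of joint snap_tab above 0.006 m and linear speed of cover below 0.02 m/s); the robot touches nothing.
It fails at once if the cover is lifted (its rear point more than 10 mm above where it slides) or tipped by more than 0.25 rad (z of cover_rear in the frame of diffuser above 0.052 m or angle between cover_rear's own z axis and vertical above 0.25 rad).
It fails at once if the wax tin is moved by more than 15 mm (distance of wax_tin from where it was at the start of the episode above 0.015 m).
It fails at once if the open tester candle is moved by more than 15 mm (distance of tester from where it was at the start of the episode above 0.015 m).
It fails at once if the card holder is moved by more than 15 mm (distance of card_box from where it was at the start of the episode above 0.015 m).
It fails at once if the lidded jar is moved by more than 15 mm (distance of lidded_jar from where it was at the start of the episode above 0.015 m).
It also fails if it takes over 43 s, if anything falls off the work surface, if the arm or the gripper's body presses on something with over 40 N, if the wrist force passes 120 N, or if a joint passes its speed limit or range.

ROBOT

A 6-joint arm with a two-finger parallel gripper is mounted at the origin on a cart in front of the work surface, level with it; the furniture and walls round the work are solid. World frame = base frame: x ahead of the robot, y to its left, z up, the work surface at z = 0. Lengths are in mm, angles in rad, forces in N, time in s.
With the tool pointing down it reaches from about 275 to 1000 mm from the base axis. Payload 8.4 kg.
Tool frame: the origin (TCP) lies at the very end of the fingers, on their centre line; the grasp point (between the pads) lies 19 mm behind it; z points along the fingers, y is the direction in which the jaws open and shut (so a half turn about z gives the same grasp; the last joint's range is limited). The gripper opens to 85 mm and grips with 20 to 120 N. Pads are 22 mm wide; open, the fingers measure 114 mm over their backs; the gripper's body (76 mm by 85 mm) begins 54 mm behind the grasp point. The pads swing forward as they close: fully open they stand 13 mm farther back than shut.
Start: joints at [-1.139, 0.353, 1.633, -0, 1.155, -0.002], TCP at [262.7, -567.112, 205.681] pointing down, gripper open.
Joint ranges: [-2.63, 2.63], [-0.92, 2.1], [0.06, 2.66], [-1.3, 4.44], [0, 2.69], [-3.02, 3.02]. Speed limits (rad/s): [2.22, 2.22, 2.79, 3.14, 3.14, 3.14].

INTERFACE

Orientations are given as [roll, pitch, yaw] about the fixed x, y, z axes, in that order (R = Rz(yaw) Ry(pitch) Rx(roll)).
In Python, from rig import r gives the robot as it stands.
- The arm moves only by the tool move_arm, never from a script. Its argument "increments" is a list of rows, each an object of numbers: "tx", "ty", "tz": the shift along the tool's x, y, z in cm; "rx", "ry", "rz": the turn, a rotation vector about the tool's x, y, z in degrees; "gripper": the gripper's target within -1 to 1 (fully open at 1, half-way at 0, shut at -1). A call has 1 to 12 rows; each row shifts and turns the commanded pose from where the row before left it, along the tool's axes as they then stand; what a row does not reach is not made up. A row lasts 1/10 s, in which the tool goes at most 50 mm and 8.59 degrees, less where a joint would pass 70% of its speed; a pose out of reach is approached as far as the arm can. A call is refused whole if a number of a shift passes 5 or a number of a turn 8.59, either way. A call with a gripper value outside its range is refused whole. The fingers move at their own pace and stop on an object; "squeeze" is the grip in N (left out, the last holds). Time passes only in rows, so rows that do not move let the fingers close. It gives the time, the measured TCP pose, the force and the opening at its end, in the units of the state.
- r.sense(): the state, without advancing time (a new reading comes with each control period).
- r.grab_frame(name): name is "scene" or "top" or "wrist"; returns (picture, depth): 480x640x3 uint8, red, green, blue; 480x640 float32, mm along the optical axis (not along the pixel's ray), 0 where there is no reading.
- r.camera_model(name): a dict with "fx", "fy", "cx", "cy" (pixels), "k1" (the pictures are not rectified: a ray, as slopes to the right and down, at radius r is drawn at 1 + k1 r^2 times it, then the intrinsics apply), "R" (3x3) and "t" (3): a world point X has camera coordinates R X + t; the wrist camera has in their place "hand_eye" (4x4, takes a point from camera to tool coordinates, whose origin is the TCP and whose axes are the flange's). Camera axes: x right, y down, z forward; pixel columns grow to the right and rows downward; lengths in mm; the calibration is good to about 2 mm. A picture is of the moment at which its call begins: read the wrist's pose just before it. camera_model takes no time and is no camera call.
- r.sign_off(): hands the job in, once; it reports no verdict.
Trained networks look in the newest picture that a camera, given by its name, has taken for a name from the list of things; names that differ only in an ending like _2 or _b are one class to them, and where a whole thing is asked for, a point or a joint stands for the part that bears it (a point fixed in the world has none). Each returns a list of dicts, best first, with "confidence" (0 to 1); they miss things now and then, are a little off and sometimes report something else, mostly with a low value. They report only what shows in the picture. A call takes as long as a camera call. They do not tell look-alikes from the thing itself.
- r.cut_out(query, camera): "mask" (480x640 bool, what is visible of it) and "bbox" ([left, top, right, bottom] in pixels, round what is visible of it).
- r.place_of(query, camera): "location" ([row, column] in pixels: a listed point, or the origin of a listed thing).
The state is a dict: "clock": time; "qpos": joint angles; "qvel": joint speeds; "joint_efforts": joint torques, N m; "eef_pos": TCP position; "tcp_rot": TCP orientation; "contact_force": force on the tool from outside, world axes, zero at the start; "wrist_torque": the same for the moment, N m; "opening": opening from 0.0 (shut) to 1.0 (fully open).
Only numpy, scipy, OpenCV 4.12 (cv2) and the standard library are available. Lean on these libraries where they do the work, as an engineer would, in place of code of your own. Each camera call takes 0.05 s, during which the arm holds its last target. There are 200 camera calls.

## Working session

There is one attempt and no reset: what is moved stays moved. The work goes in short steps, Python scripts to look and compute and a tool call to move; the robot and the scene stay as the last step left them, time stands still between calls to the robot, and variables do not carry over. Pictures are saved under pics/ and viewed, about 8 in all and at most 12, crops included, and the job is handed in when it is done.

Besides the shell and the picture viewer there is one more tool, called after "Emit:" by a JSON object that holds its "method" and its "body", one argument or row to a line. move_arm: Moves the arm, as the interface text tells. Its arguments: {"type":"object","properties":{"increments":{"type":"array","items":{"type":"object","properties":{"tx":{"type":"number"},"ty":{"type":"number"},"tz":{"type":"number"},"rx":{"type":"number"},"ry":{"type":"number"},"rz":{"type":"number"},"gripper":{"type":"number"}}}},"squeeze":{"type":"number"}},"required":["increments"]}

```bash
mkdir -p pics; ls; cat > h.py <<'E'
import numpy as np,cv2
from rig import r
from scipy.spatial.transform import Rotation as Ro
def cam(name):
    m=r.camera_model(name)
    if 'hand_eye' in m:
        s=r.sense(); H=np.array(m['hand_eye'])
        T=np.eye(4); T[:3,:3]=Ro.from_euler('xyz',s['tcp_rot']).as_matrix(); T[:3,3]=s['eef_pos']
        C=T@H
    else:
        C=np.eye(4); R=np.array(m['R']); C[:3,:3]=R.T; C[:3,3]=-R.T@np.array(m['t'])
    return m,C
def world(m,C,u,v,d):
    K=np.array([[m['fx'],0,m['cx']],[0,m['fy'],m['cy']],[0,0,1.]])
    p=cv2.undistortPoints(np.array([[[u,v]]],float),K,np.array([m['k1'],0,0,0.]))[0,0]
    return (C@np.array([p[0]*d,p[1]*d,d,1]))[:3]
def onplane(m,C,u,v,z):
    a=world(m,C,u,v,1.); o=C[:3,3]; d=a-o
    return o+d*(z-o[2])/d[2]
def save(n,p): cv2.imwrite('pics/'+n,cv2.cvtColor(p,cv2.COLOR_RGB2BGR))
E
cat > a.py <<'E'
from h import *
s=r.sense(); print(s['eef_pos'],s['tcp_rot'],s['clock'],s['contact_force'])
for c in ['top','scene']:
    m,C=cam(c); p,d=r.grab_frame(c); save(c+'.png',p); print(c,C[:3,3].round())
    for q in ['diffuser','tab_top','cover_rear','cover','end_stop','bay','tester','card_box']:
        for o in r.place_of(q,c)[:4]:
            v,u=o['location']; dd=d[int(v),int(u)]
            print(q,round(o['confidence'],2),(round(u),round(v)),world(m,C,u,v,dd).round() if dd else None)
E
python3 a.py
```

```text
pics
[ 262.46930254 -566.63641419  204.94208991] [-3.14015852e+00 -2.01312123e-07  4.33804238e-01] 0.0 [ 0.02085458  0.07136937 -0.69768011]
top [ 383.  -16. 1378.]
diffuser 0.92 (215, 251) [480. 208.  37.]
diffuser 0.26 (403, 252) [ 466. -261.   19.]
tab_top 0.54 (217, 248) [486. 203.  40.]
cover_rear 0.71 (212, 276) [418. 213.  52.]
cover_rear 0.6 (220, 304) [349. 202.  14.]
cover_rear 0.55 (174, 202) [607. 313.  22.]
cover 0.91 (175, 191) [634. 309.  28.]
cover 0.88 (210, 267) [439. 219.  46.]
cover 0.61 (224, 305) [346. 193.  12.]
cover 0.19 (220, 226) [543. 196.  26.]
end_stop 0.74 (222, 226) [543. 193.  27.]
bay 0.6 (212, 267) [440. 214.  45.]
bay 0.31 (216, 251) [479. 205.  41.]
tester 0.75 (176, 253) [477. 303.  50.]
card_box 0.62 (257, 252) [476. 106.  20.]
scene [ 24. 860. 545.]
diffuser 0.96 (271, 310) [459. 253.  34.]
tab_top 0.68 (268, 291) [499. 204.  37.]
cover_rear 0.87 (190, 309) [604. 315.  21.]
cover_rear 0.86 (297, 300) [425. 214.  46.]
cover_rear 0.86 (333, 325) [354. 202.   7.]
cover 0.65 (289, 301) [438. 224.  45.]
cover 0.62 (344, 328) [331. 204.   9.]
cover 0.57 (176, 313) [616. 341.  24.]
end_stop 0.64 (370, 274) [364.  10.  19.]
bay 0.69 (290, 301) [433. 226.  48.]
bay 0.27 (375, 228) [ 454. -225.   15.]
tester 0.95 (240, 336) [469. 334.  24.]
card_box 0.81 (303, 291) [437. 172.  39.]
```

```bash
python3 -c "
import cv2
a=cv2.imread('pics/top.png'); cv2.imwrite('pics/top_c.png',cv2.resize(a[160:340,120:320],None,fx=3.3,fy=3.3,interpolation=2))"
```

```text
(no output)
```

View pics/top_c.png

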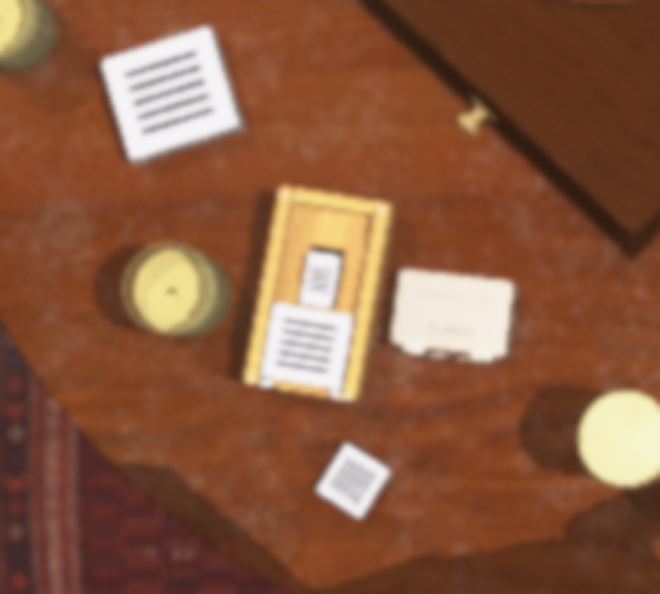

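View pics/scene.png

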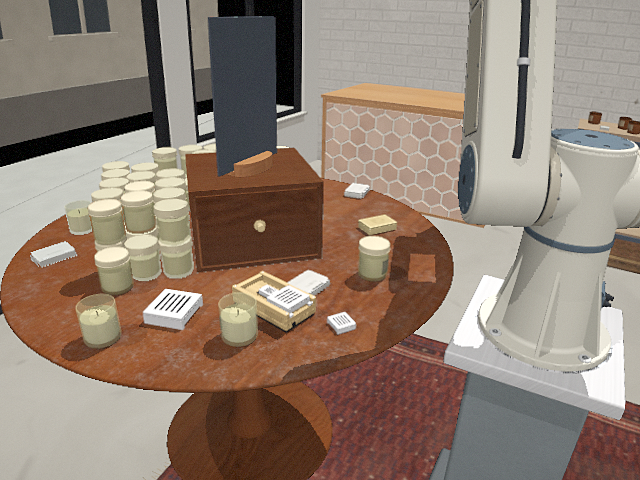

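Look-alikes, by top-picture pixel: the big loose cover (172,189), the cover seated in the diffuser (213,264), and the small loose cover (227,305). The seated one is middle-sized and covers the bay, so it is the one to push. The diffuser's yaw is about -0.16 rad. I'll turn the hand, shut it and swing over in front of the display box.

Emit:
{"method": "move_arm", "body": {
  "increments": [
    {"rz":8.5,"tz":-1,"gripper":-1},
    {"rz":8.5,"tz":-1,"gripper":-1},
    {"rz":8.5,"tz":-1,"gripper":-1},
    {"rz":8.5,"tz":-1,"gripper":-1},
    {"ty":-4,"gripper":-1},
    {"ty":-4,"gripper":-1},
    {"ty":-4,"gripper":-1},
    {"ty":-4,"gripper":-1},
    {"ty":-4,"gripper":-1},
    {"ty":-4,"gripper":-1}
  ]
}}

```text
invalid input
```

Emit:
{"method": "move_arm", "body": {
  "increments": [
    {"ty":-4},
    {"ty":-4},
    {"ty":-4},
    {"ty":-4},
    {"ty":-4},
    {"ty":-4},
    {"ty":-4},
    {"ty":-4}
  ]
}}

```text
invalid input
```

Emit:
{"method": "move_arm", "body": {
  "increments": [
    {"tx":0,"ty":0,"tz":-1,"rx":0,"ry":0,"rz":8.5,"gripper":-1},
    {"tx":0,"ty":0,"tz":-1,"rx":0,"ry":0,"rz":8.5,"gripper":-1},
    {"tx":0,"ty":0,"tz":-1,"rx":0,"ry":0,"rz":8.5,"gripper":-1},
    {"tx":0,"ty":0,"tz":-1,"rx":0,"ry":0,"rz":8.5,"gripper":-1},
    {"tx":0,"ty":-4,"tz":0,"rx":0,"ry":0,"rz":0,"gripper":-1},
    {"tx":0,"ty":-4,"tz":0,"rx":0,"ry":0,"rz":0,"gripper":-1},
    {"tx":0,"ty":-4,"tz":0,"rx":0,"ry":0,"rz":0,"gripper":-1},
    {"tx":0,"ty":-4,"tz":0,"rx":0,"ry":0,"rz":0,"gripper":-1}
  ],
  "squeeze": 40
}}

```text
clock: 1.7
eef_pos: [288.1, -407.7, 245.7]
tcp_rot: [3.142, -0.0, -0.16]
contact_force: [0.7, 0.5, -0.0]
opening: -0.002
```

Emit:
{"method": "move_arm", "body": {
  "increments": [
    {"tx":0,"ty":-4,"tz":0,"rx":0,"ry":0,"rz":0,"gripper":-1},
    {"tx":0,"ty":-4,"tz":0,"rx":0,"ry":0,"rz":0,"gripper":-1},
    {"tx":0,"ty":-4,"tz":0,"rx":0,"ry":0,"rz":0,"gripper":-1},
    {"tx":0,"ty":-4,"tz":0,"rx":0,"ry":0,"rz":0,"gripper":-1},
    {"tx":0,"ty":-4,"tz":0,"rx":0,"ry":0,"rz":0,"gripper":-1},
    {"tx":0,"ty":-4,"tz":0,"rx":0,"ry":0,"rz":0,"gripper":-1},
    {"tx":0,"ty":-4,"tz":0,"rx":0,"ry":0,"rz":0,"gripper":-1},
    {"tx":0,"ty":-4,"tz":0,"rx":0,"ry":0,"rz":0,"gripper":-1},
    {"tx":0,"ty":-4,"tz":0,"rx":0,"ry":0,"rz":0,"gripper":-1},
    {"tx":0,"ty":-4,"tz":0,"rx":0,"ry":0,"rz":0,"gripper":-1}
  ]
}}

```text
clock: 2.7
eef_pos: [351.8, -12.7, 246.1]
tcp_rot: [-3.141, -0.001, -0.16]
contact_force: [1.7, -0.2, 0.9]
opening: 0.003
```

```bash
python3 -c "
from h import *
s=r.sense(); print(s['eef_pos'],s['qpos']); print(np.array(r.camera_model('wrist')['hand_eye']).round(2), r.camera_model('wrist')['fx'])"
```

```text
[351.76312234 -12.67123135 246.07001897] [-4.02176801e-02 -1.47870244e-01  2.10750896e+00 -5.19679763e-05
  1.18068862e+00  1.69038246e+00]
[[  -0.     -0.95   -0.31   77.94]
 [   1.     -0.      0.     -1.49]
 [  -0.     -0.31    0.95 -167.7 ]
 [   0.      0.      0.      1.  ]] 367.26136815752625
```

Emit:
{"method": "move_arm", "body": {
  "increments": [
    {"tx":0.4,"ty":-3.7,"tz":0,"rx":0,"ry":0,"rz":0,"gripper":-1},
    {"tx":0.4,"ty":-3.7,"tz":0,"rx":0,"ry":0,"rz":0,"gripper":-1},
    {"tx":0.4,"ty":-3.7,"tz":0,"rx":0,"ry":0,"rz":0,"gripper":-1},
    {"tx":0.4,"ty":-3.7,"tz":0,"rx":0,"ry":0,"rz":0,"gripper":-1},
    {"tx":0.4,"ty":-3.7,"tz":0,"rx":0,"ry":0,"rz":0,"gripper":-1},
    {"tx":0.4,"ty":-3.7,"tz":0,"rx":0,"ry":0,"rz":0,"gripper":-1},
    {"tx":0,"ty":0,"tz":0,"rx":0,"ry":0,"rz":0,"gripper":-1},
    {"tx":0,"ty":0,"tz":0,"rx":0,"ry":0,"rz":0,"gripper":-1}
  ]
}}

```text
clock: 3.5
eef_pos: [410.4, 201.5, 245.4]
tcp_rot: [3.141, 0.001, -0.158]
contact_force: [-0.0, -0.8, -0.1]
opening: 0.0
```

```bash
cat > b.py <<'E'
from h import *
import sys
s=r.sense(); print(s['eef_pos'],s['tcp_rot'],s['clock'])
m,C=cam('wrist'); p,d=r.grab_frame('wrist'); save(sys.argv[1],p); np.savez('w.npz',d=d,C=C)
for q in ['tab_top','cover_rear','cover','end_stop']:
    for o in r.place_of(q,'wrist')[:3]:
        v,u=o['location']; dd=d[int(v),int(u)]
        z={'tab_top':40,'cover_rear':42,'cover':30,'end_stop':30}[q]
        print(q,round(o['confidence'],2),(round(u),round(v)),world(m,C,u,v,dd).round() if dd else None,onplane(m,C,u,v,z).round(1))
E
python3 b.py w1.png
```

```text
[410.39937112 201.49684788 245.43850323] [ 3.14090756e+00  5.67684183e-04 -1.57736560e-01] 3.5
tab_top 0.83 (302, 111) [498. 204.  40.] [497.9 203.8  40. ]
cover_rear 0.92 (327, 236) [359. 200.  11.] [368.6 199.7  42. ]
cover_rear 0.75 (179, 22) [604. 311.  14.] [595.7 302.3  42. ]
cover_rear 0.71 (302, 192) [421. 217.  47.] [419.6 217.7  42. ]
cover 0.81 (301, 164) [449. 214.  47.] [447.3 214.7  30. ]
cover 0.67 (341, 245) [347. 185.  12.] [352.9 185.7  30. ]
end_stop 0.81 (301, 57) [548. 197.  29.] [547.4 197.   30. ]
```

View pics/w1.png

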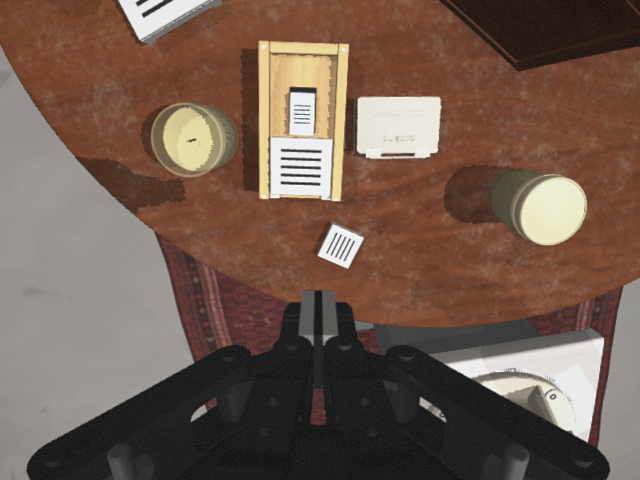

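```bash
python3 - <<'E'
from h import *
f=np.load('w.npz'); C=f['C']; d=f['d']; m=r.camera_model('wrist')
P=[world(m,C,u,v,d[v,u]) for v in range(30,215) for u in range(245,360) if d[v,u]>0]
P=np.array(P); k=(P[:,2]>25)&(P[:,2]<60); Q=P[k]
mask=(abs(Q[:,0]-480)<100)&(abs(Q[:,1]-206)<62)
print(cv2.minAreaRect(Q[mask][:,:2].astype(np.float32)))
a=-.165; R=np.array([[np.cos(a),np.sin(a)],[-np.sin(a),np.cos(a)]])
# fit rail tops in diffuser frame
k=(P[:,2]>38)&(P[:,2]<46); L=(P[k][:,:2]-[487,205.5])@R.T
for s in (1,-1):
    S=L[(L[:,1]*s>33)&(L[:,1]*s<43)&(abs(L[:,0])<68)]; print(s,np.polyfit(S[:,0],S[:,1],1),S.min(0),S.max(0))
W=P[(P[:,2]>45)&(P[:,2]<53)]; W=(W[:,:2]-[487,205.5])@R.T; W=W[(abs(W[:,1])<40)]
print('cover top',np.percentile(W,[1,99],axis=0)); print(np.median(P[(P[:,2]>45)&(P[:,2]<53)][:,2]))
E
```

```text
((485.73773193359375, 207.27932739257812), (84.39968872070312, 150.41824340820312), 78.75334930419922)
1 [-1.21445977e-02  3.78938483e+01] [-67.53309199  33.00246435] [67.68297709 42.98539802]
-1 [-1.60524212e-02 -3.67330115e+01] [-67.98658661 -42.60292758] [ 67.99739978 -33.00087243]
cover top [[-69.2934164  -26.92857916]
 [-14.915451    31.63927979]]
47.468745741035434
```

Emit:
{"method": "move_arm", "body": {
  "increments": [
    {"tx":0,"ty":0,"tz":0,"rx":0,"ry":0,"rz":1.3,"gripper":-1},
    {"tx":2.2,"ty":-0.5,"tz":1,"rx":0,"ry":0,"rz":0,"gripper":-1},
    {"tx":2.2,"ty":-0.5,"tz":2,"rx":0,"ry":0,"rz":0,"gripper":-1},
    {"tx":2.2,"ty":-0.5,"tz":3,"rx":0,"ry":0,"rz":0,"gripper":-1},
    {"tx":2.1,"ty":-0.4,"tz":3,"rx":0,"ry":0,"rz":0,"gripper":-1},
    {"tx":0,"ty":0,"tz":3,"rx":0,"ry":0,"rz":0,"gripper":-1},
    {"tx":0,"ty":0,"tz":3,"rx":0,"ry":0,"rz":0,"gripper":-1},
    {"tx":0,"ty":0,"tz":3,"rx":0,"ry":0,"rz":0,"gripper":-1},
    {"tx":0,"ty":0,"tz":0,"rx":0,"ry":0,"rz":0,"gripper":-1},
    {"tx":0,"ty":0,"tz":0,"rx":0,"ry":0,"rz":0,"gripper":-1}
  ]
}}

```text
clock: 4.75
eef_pos: [499.7, 203.7, 66.0]
tcp_rot: [3.141, 0.001, -0.183]
contact_force: [0.8, -1.1, 1.3]
opening: -0.001
```

```bash
python3 b.py w2.png
```

```text
[499.65161493 203.70452381  65.9963969 ] [ 3.14111331e+00  7.60043188e-04 -1.83356983e-01] 4.75
tab_top 0.73 (321, 270) [496. 204.  41.] [495.4 204.3  40. ]
cover_rear 0.87 (105, 111) [605. 308.  21.] [602.2 296.3  42. ]
cover 0.8 (87, 52) [636. 306.  25.] [634.2 303.1  30. ]
cover 0.51 (317, 170) [551. 196.  40.] [550.1 196.2  30. ]
end_stop 0.6 (317, 170) [551. 196.  40.] [550.1 196.   30. ]
```

View pics/w2.png

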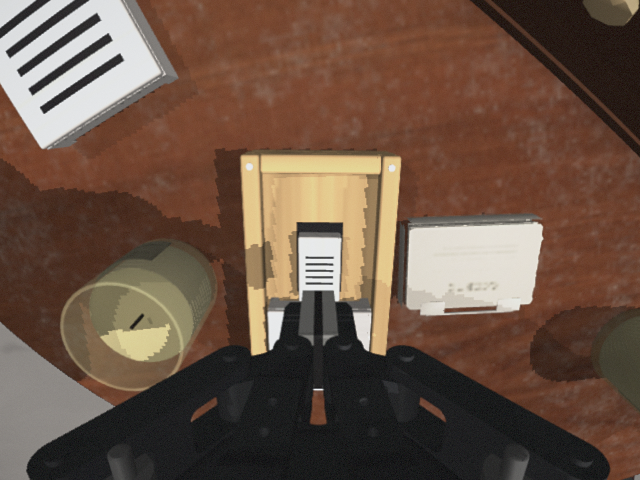

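Emit:
{"method": "move_arm", "body": {
  "increments": [
    {"tx":0,"ty":0,"tz":1,"rx":0,"ry":0,"rz":0,"gripper":-1},
    {"tx":0,"ty":0,"tz":1,"rx":0,"ry":0,"rz":0,"gripper":-1},
    {"tx":0,"ty":0,"tz":0.3,"rx":0,"ry":0,"rz":0,"gripper":-1},
    {"tx":0,"ty":0,"tz":0.3,"rx":0,"ry":0,"rz":0,"gripper":-1},
    {"tx":0,"ty":0,"tz":0.3,"rx":0,"ry":0,"rz":0,"gripper":-1},
    {"tx":0,"ty":0,"tz":0.2,"rx":0,"ry":0,"rz":0,"gripper":-1},
    {"tx":0,"ty":0,"tz":0.2,"rx":0,"ry":0,"rz":0,"gripper":-1},
    {"tx":0,"ty":0,"tz":0,"rx":0,"ry":0,"rz":0,"gripper":-1}
  ]
}}

```text
clock: 5.8
eef_pos: [499.6, 204.0, 32.5]
tcp_rot: [3.141, 0.0, -0.182]
contact_force: [-0.6, 0.7, -0.6]
opening: -0.003
```

Emit:
{"method": "move_arm", "body": {
  "increments": [
    {"tx":0,"ty":0,"tz":0.1,"rx":0,"ry":0,"rz":0,"gripper":-1},
    {"tx":0,"ty":0,"tz":0.1,"rx":0,"ry":0,"rz":0,"gripper":-1}
  ]
}}

```text
clock: 6.0
eef_pos: [499.8, 204.1, 30.8]
tcp_rot: [-3.141, -0.0, -0.182]
contact_force: [0.1, -0.5, 0.6]
opening: -0.006
```

Emit:
{"method": "move_arm", "body": {
  "increments": [
    {"tx":0,"ty":0,"tz":0.1,"rx":0,"ry":0,"rz":0,"gripper":-1},
    {"tx":0,"ty":0,"tz":0,"rx":0,"ry":0,"rz":0,"gripper":-1}
  ]
}}

```text
clock: 6.2
eef_pos: [499.6, 204.0, 29.6]
tcp_rot: [3.142, 0.0, -0.182]
contact_force: [0.2, -0.3, -0.1]
opening: 0.003
```

Emit:
{"method": "move_arm", "body": {
  "increments": [
    {"tx":0,"ty":0,"tz":0.1,"rx":0,"ry":0,"rz":0,"gripper":-1},
    {"tx":0,"ty":0,"tz":0.1,"rx":0,"ry":0,"rz":0,"gripper":-1}
  ]
}}

```text
clock: 6.4
eef_pos: [499.7, 204.1, 27.7]
tcp_rot: [-3.142, -0.0, -0.182]
contact_force: [-0.7, 0.1, 0.5]
opening: -0.001
```

```bash
python3 b.py w3.png; python3 -c "
import cv2
a=cv2.imread('pics/w3.png'); cv2.imwrite('pics/w3c.png',cv2.resize(a[120:400,180:460],None,fx=2.1,fy=2.1,interpolation=2))"
```

```text
[499.73339519 204.05541378  27.67301791] [-3.14153779e+00 -9.58962451e-05 -1.82287708e-01] 6.4
cover_rear 0.73 (66, 115) [603. 312.  13.] [599.1 293.1  42. ]
cover_rear 0.65 (318, 431) [510. 204. 130.] [419.7 220.4  42. ]
cover 0.93 (43, 40) [634. 303.  26.] [633.1 300.7  30. ]
end_stop 0.93 (317, 180) [552. 196.  40.] [550.8 196.7  30. ]
```

View pics/w3c.png

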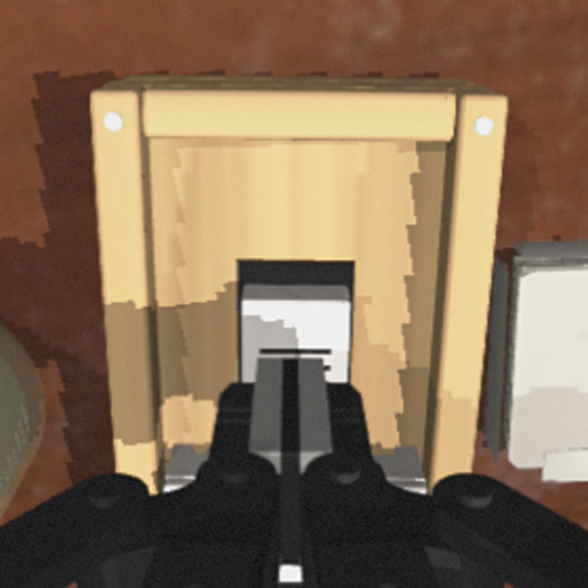

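```bash
python3 - <<'E'
from h import *
f=np.load('w.npz'); C=f['C']; d=f['d']; m=r.camera_model('wrist')
for v in range(236,330,6):
    print(v,[world(m,C,u,v,d[v,u]).round().astype(int).tolist() if d[v,u] else 0 for u in (270,303,316,326)])
E
```

```text
236 [[529, 223, 29], [526, 208, 29], [525, 202, 30], [524, 197, 29]]
242 [[526, 224, 30], [523, 208, 29], [522, 202, 30], [521, 198, 30]]
248 [[523, 224, 31], [520, 209, 30], [519, 203, 29], [518, 198, 29]]
254 [[520, 225, 29], [517, 210, 30], [516, 203, 31], [515, 199, 30]]
260 [[517, 226, 30], [517, 209, 37], [515, 203, 36], [514, 199, 36]]
266 [[514, 227, 29], [515, 210, 40], [514, 204, 40], [513, 199, 41]]
272 [[511, 227, 31], [512, 210, 39], [511, 204, 40], [510, 200, 39]]
278 [[508, 228, 29], [509, 211, 40], [507, 205, 38], [508, 200, 41]]
284 [[504, 229, 29], [506, 211, 40], [505, 205, 40], [504, 201, 40]]
290 [[501, 230, 29], [510, 210, 55], [509, 205, 55], [508, 200, 54]]
296 [[498, 230, 29], [511, 210, 62], [510, 204, 62], [509, 200, 62]]
302 [[495, 231, 30], [511, 209, 66], [510, 204, 67], [509, 201, 67]]
308 [[491, 232, 29], [511, 209, 72], [510, 204, 72], [509, 201, 71]]
314 [[488, 233, 29], [511, 209, 76], [510, 204, 76], [510, 201, 77]]
320 [[484, 233, 29], [511, 209, 81], [510, 204, 80], [509, 201, 80]]
326 [[481, 234, 29], [511, 209, 84], [510, 204, 84], [510, 201, 85]]
```

The tab still stands at z = 40, and the depth shows the fingertips about 24 mm short of the reported TCP, which explains the missing force. I'll keep going down slowly and watch the force.

Emit:
{"method": "move_arm", "body": {
  "increments": [
    {"tx":0,"ty":0,"tz":0.3,"rx":0,"ry":0,"rz":0,"gripper":-1},
    {"tx":0,"ty":0,"tz":0.3,"rx":0,"ry":0,"rz":0,"gripper":-1},
    {"tx":0,"ty":0,"tz":0.2,"rx":0,"ry":0,"rz":0,"gripper":-1}
  ]
}}

```text
clock: 6.95
eef_pos: [499.5, 204.0, 19.3]
tcp_rot: [3.141, 0.0, -0.182]
contact_force: [0.5, -0.4, -0.2]
opening: 0.002
```

Emit:
{"method": "move_arm", "body": {
  "increments": [
    {"tx":0,"ty":0,"tz":0.2,"rx":0,"ry":0,"rz":0,"gripper":-1},
    {"tx":0,"ty":0,"tz":0.2,"rx":0,"ry":0,"rz":0,"gripper":-1}
  ]
}}

```text
clock: 7.15
eef_pos: [499.7, 204.0, 15.5]
tcp_rot: [3.142, 0.0, -0.182]
contact_force: [1.0, -0.5, -0.4]
opening: 0.001
```

Emit:
{"method": "move_arm", "body": {
  "increments": [
    {"tx":0,"ty":0,"tz":0.2,"rx":0,"ry":0,"rz":0,"gripper":-1}
  ]
}}

```text
clock: 7.25
eef_pos: [499.7, 204.1, 13.6]
tcp_rot: [3.142, 0.0, -0.182]
contact_force: [-0.7, -1.0, 3.6]
opening: 0.001
```

Contact came at TCP z ≈ 14.5, so the real tip sits about 25 mm behind the reported TCP. I'll press until the force rises at the hard stop.

Emit:
{"method": "move_arm", "body": {
  "increments": [
    {"tx":0,"ty":0,"tz":0.2,"rx":0,"ry":0,"rz":0,"gripper":-1},
    {"tx":0,"ty":0,"tz":0.2,"rx":0,"ry":0,"rz":0,"gripper":-1},
    {"tx":0,"ty":0,"tz":0.2,"rx":0,"ry":0,"rz":0,"gripper":-1}
  ]
}}

```text
clock: 7.55
eef_pos: [499.7, 204.0, 7.6]
tcp_rot: [3.142, -0.0, -0.182]
contact_force: [-1.6, -0.9, 4.0]
opening: 0.002
```

Emit:
{"method": "move_arm", "body": {
  "increments": [
    {"tx":0,"ty":0,"tz":0.1,"rx":0,"ry":0,"rz":0,"gripper":-1},
    {"tx":0,"ty":0,"tz":0.1,"rx":0,"ry":0,"rz":0,"gripper":-1}
  ]
}}

```text
clock: 7.75
eef_pos: [499.7, 204.0, 5.6]
tcp_rot: [3.142, -0.0, -0.182]
contact_force: [-0.6, -0.1, 3.5]
opening: -0.004
```

Emit:
{"method": "move_arm", "body": {
  "increments": [
    {"tx":0,"ty":0,"tz":0.1,"rx":0,"ry":0,"rz":0,"gripper":-1}
  ]
}}

```text
clock: 7.85
eef_pos: [499.8, 204.1, 5.3]
tcp_rot: [3.142, 0.0, -0.182]
contact_force: [-5.9, -2.5, 24.4]
opening: -0.0
```

Emit:
{"method": "move_arm", "body": {
  "increments": [
    {"tx":0,"ty":0,"tz":0,"rx":0,"ry":0,"rz":0,"gripper":-1},
    {"tx":0,"ty":0,"tz":-1,"rx":0,"ry":0,"rz":0,"gripper":-1},
    {"tx":0,"ty":0,"tz":-2,"rx":0,"ry":0,"rz":0,"gripper":-1},
    {"tx":0,"ty":0,"tz":-2,"rx":0,"ry":0,"rz":0,"gripper":-1},
    {"tx":-2,"ty":0,"tz":0,"rx":0,"ry":0,"rz":0,"gripper":-1},
    {"tx":-3,"ty":0,"tz":0,"rx":0,"ry":0,"rz":0,"gripper":-1},
    {"tx":-3,"ty":0,"tz":0,"rx":0,"ry":0,"rz":0,"gripper":-1},
    {"tx":-2.2,"ty":0,"tz":0,"rx":0,"ry":0,"rz":0,"gripper":-1},
    {"tx":0,"ty":0,"tz":0,"rx":0,"ry":0,"rz":0,"gripper":-1},
    {"tx":0,"ty":0,"tz":0,"rx":0,"ry":0,"rz":0,"gripper":-1}
  ]
}}

```text
clock: 8.85
eef_pos: [399.9, 222.9, 55.1]
tcp_rot: [-3.141, -0.001, -0.181]
contact_force: [0.7, -0.4, 0.4]
opening: 0.001
```

```bash
python3 b.py w4.png; python3 - <<'E'
from h import *
f=np.load('w.npz'); C=f['C']; d=f['d']; m=r.camera_model('wrist')
P=np.array([world(m,C,u,v,d[v,u]) for v in range(60,300) for u in range(230,400) if d[v,u]>0])
a=-.182; R=np.array([[np.cos(a),np.sin(a)],[-np.sin(a),np.cos(a)]])
L=(P[:,:2]-[485.8,207])@R.T
z=P[:,2]; k=(abs(L[:,0]-22)<6)&(abs(L[:,1])<8); print('tab z',np.median(z[k]))
for s in (1,-1):
    S=L[(z>39)&(z<45)&(L[:,1]*s>29)&(L[:,1]*s<46)&(abs(L[:,0])<60)]; print(s,np.percentile(S[:,1],[2,50,98]))
k=(z>45.5)&(z<51)&(abs(L[:,1])<35)&(abs(L[:,0])<80); print('cover',np.percentile(L[k],[1,99],axis=0))
print('tcp',R@(r.sense()['eef_pos'][:2]-np.array([485.8,207])))
E
```

```text
[399.87197326 222.94690597  55.05901938] [-3.14088850e+00 -9.91541447e-04 -1.81380099e-01] 8.85
tab_top 0.8 (322, 79) [496. 205.  30.] [494.6 204.9  40. ]
cover_rear 0.67 (320, 237) [421. 219.  48.] [419.4 219.7  42. ]
cover_rear 0.55 (363, 306) [357. 202.   9.] [375.5 203.5  42. ]
cover 0.62 (386, 313) [352. 188.  13.] [361.8 189.9  30. ]
cover 0.57 (317, 179) [450. 216.  47.] [447.3 216.4  30. ]
tab z 30.67516900165043
1 [32.28111084 36.95840923 41.96769208]
-1 [-39.12848925 -34.51427752 -31.37873228]
cover [[-67.7693833  -28.89122855]
 [-13.14165165  29.55403724]]
tcp [-86.9605848   -0.20986668]
```

View pics/w4.png

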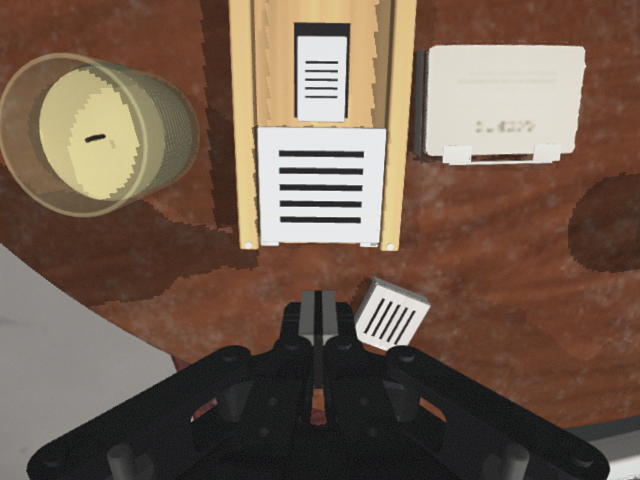

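The tab is down (z = 30.7) and the cover is still seated (rear at -67.8). The hand is centred behind it at diffuser x = -87, clear of the small look-alike. Next I'll lower and push.

Emit:
{"method": "move_arm", "body": {
  "increments": [
    {"tx":0,"ty":0,"tz":1.5,"rx":0,"ry":0,"rz":0,"gripper":-1},
    {"tx":0,"ty":0,"tz":1.5,"rx":0,"ry":0,"rz":0,"gripper":-1},
    {"tx":0,"ty":0,"tz":1.2,"rx":0,"ry":0,"rz":0,"gripper":-1},
    {"tx":0,"ty":0,"tz":0,"rx":0,"ry":0,"rz":0,"gripper":-1},
    {"tx":0.4,"ty":0,"tz":0,"rx":0,"ry":0,"rz":0,"gripper":-1},
    {"tx":0.4,"ty":0,"tz":0,"rx":0,"ry":0,"rz":0,"gripper":-1},
    {"tx":0.4,"ty":0,"tz":0,"rx":0,"ry":0,"rz":0,"gripper":-1},
    {"tx":0.4,"ty":0,"tz":0,"rx":0,"ry":0,"rz":0,"gripper":-1}
  ]
}}

```text
clock: 9.9
eef_pos: [415.7, 219.7, 13.1]
tcp_rot: [-3.141, -0.0, -0.182]
contact_force: [-0.9, 0.3, 1.9]
opening: -0.005
```

Emit:
{"method": "move_arm", "body": {
  "increments": [
    {"tx":0.5,"ty":0,"tz":0,"rx":0,"ry":0,"rz":0,"gripper":-1},
    {"tx":0.5,"ty":0,"tz":0,"rx":0,"ry":0,"rz":0,"gripper":-1},
    {"tx":0.5,"ty":0,"tz":0,"rx":0,"ry":0,"rz":0,"gripper":-1},
    {"tx":0.5,"ty":0,"tz":0,"rx":0,"ry":0,"rz":0,"gripper":-1}
  ]
}}

```text
clock: 10.3
eef_pos: [435.2, 215.9, 12.7]
tcp_rot: [3.142, 0.0, -0.182]
contact_force: [-1.0, 0.8, 1.7]
opening: 0.004
```

```bash
python3 b.py w5.png; cat > c.py <<'E'
from h import *
f=np.load('w.npz'); C=f['C']; d=f['d']; m=r.camera_model('wrist')
P=np.array([world(m,C,u,v,d[v,u]) for v in range(20,320) for u in range(230,400) if d[v,u]>0])
a=-.182; R=np.array([[np.cos(a),np.sin(a)],[-np.sin(a),np.cos(a)]])
L=(P[:,:2]-[485.8,207])@R.T; z=P[:,2]
k=(z>45)&(z<51)&(abs(L[:,1])<35)&(abs(L[:,0])<80); print('cover',np.percentile(L[k],[1,99],axis=0).round(1),np.median(z[k]))
k=(abs(L[:,0]-22)<6)&(abs(L[:,1])<8); print('tab z',np.median(z[k]))
print('tcp',R@(r.sense()['eef_pos'][:2]-np.array([485.8,207])))
E
python3 c.py
```

```text
[435.2008191  215.92101743  12.70314504] [ 3.14157950e+00  3.11947929e-05 -1.82298207e-01] 10.3
tab_top 0.6 (320, 160) [498. 205.  47.] [497.6 205.1  40. ]
cover_rear 0.58 (317, 288) [450. 215.  48.] [446.7 215.6  42. ]
cover 0.8 (318, 216) [478. 209.  47.] [473.6 210.1  30. ]
end_stop 0.56 (322, 162) [498. 204.  48.] [495.7 204.6  30. ]
end_stop 0.55 (318, 15) [549. 196.  29.] [549.1 196.1  30. ]
cover [[-41.7 -28.6]
 [ 14.4  29.3]] 47.52988371320768
tab z 30.531078020197754
tcp [-51.79969085  -0.43968636]
```

Emit:
{"method": "move_arm", "body": {
  "increments": [
    {"tx":0.5,"ty":0,"tz":0,"rx":0,"ry":0,"rz":0,"gripper":-1},
    {"tx":0.5,"ty":0,"tz":0,"rx":0,"ry":0,"rz":0,"gripper":-1},
    {"tx":0.5,"ty":0,"tz":0,"rx":0,"ry":0,"rz":0,"gripper":-1},
    {"tx":0.5,"ty":0,"tz":0,"rx":0,"ry":0,"rz":0,"gripper":-1},
    {"tx":0.5,"ty":0,"tz":0,"rx":0,"ry":0,"rz":0,"gripper":-1},
    {"tx":0.5,"ty":0,"tz":0,"rx":0,"ry":0,"rz":0,"gripper":-1},
    {"tx":0.5,"ty":0,"tz":0,"rx":0,"ry":0,"rz":0,"gripper":-1},
    {"tx":0.5,"ty":0,"tz":0,"rx":0,"ry":0,"rz":0,"gripper":-1},
    {"tx":0.3,"ty":0,"tz":0,"rx":0,"ry":0,"rz":0,"gripper":-1}
  ]
}}

```text
clock: 11.45
eef_pos: [477.7, 208.2, 12.7]
tcp_rot: [-3.141, -0.0, -0.182]
contact_force: [-1.5, 0.8, 0.8]
opening: 0.0
```

Emit:
{"method": "move_arm", "body": {
  "increments": [
    {"tx":0.2,"ty":0,"tz":0,"rx":0,"ry":0,"rz":0,"gripper":-1},
    {"tx":0.1,"ty":0,"tz":0,"rx":0,"ry":0,"rz":0,"gripper":-1}
  ]
}}

```text
clock: 11.65
eef_pos: [480.1, 207.6, 12.7]
tcp_rot: [3.142, 0.0, -0.182]
contact_force: [-0.9, 0.5, 1.2]
opening: 0.001
```

Emit:
{"method": "move_arm", "body": {
  "increments": [
    {"tx":0.1,"ty":0,"tz":0,"rx":0,"ry":0,"rz":0,"gripper":-1}
  ]
}}

```text
clock: 11.75
eef_pos: [480.9, 207.5, 12.7]
tcp_rot: [3.141, 0.0, -0.182]
contact_force: [-1.0, -0.1, 1.2]
opening: 0.002
```

Emit:
{"method": "move_arm", "body": {
  "increments": [
    {"tx":0.1,"ty":0,"tz":0,"rx":0,"ry":0,"rz":0,"gripper":-1},
    {"tx":0.1,"ty":0,"tz":0,"rx":0,"ry":0,"rz":0,"gripper":-1}
  ]
}}

```text
clock: 11.95
eef_pos: [483.0, 207.1, 12.7]
tcp_rot: [3.142, -0.0, -0.182]
contact_force: [-1.0, 0.3, 0.2]
opening: -0.007
```

Emit:
{"method": "move_arm", "body": {
  "increments": [
    {"tx":0.1,"ty":0,"tz":0,"rx":0,"ry":0,"rz":0,"gripper":-1}
  ]
}}

```text
clock: 12.05
eef_pos: [484.0, 206.9, 12.7]
tcp_rot: [3.142, -0.0, -0.182]
contact_force: [-0.4, -0.3, 0.7]
opening: 0.003
```

Emit:
{"method": "move_arm", "body": {
  "increments": [
    {"tx":0.1,"ty":0,"tz":0,"rx":0,"ry":0,"rz":0,"gripper":-1}
  ]
}}

```text
clock: 12.15
eef_pos: [484.2, 206.9, 12.6]
tcp_rot: [3.141, 0.002, -0.183]
contact_force: [-7.2, 3.2, 4.3]
opening: -0.001
```

```bash
python3 b.py w6.png|head -1; python3 c.py; python3 -c "
from rig import r; print(r.sense()['contact_force'])"
```

```text
[484.18588214 206.86800058  12.60699804] [ 3.14138644e+00  1.50801285e-03 -1.82731287e-01] 12.15
cover [[  8.2 -28.3]
 [ 64.3  29.8]] 47.5155038120312
tab z 47.56272484251029
tcp [-1.60949287 -0.39959203]
[-4.06435667  2.8755532   2.8365443 ]
```

Force rose at the end stop, with the rear at about 8.5. I'll back off, rise and take a last look.

Emit:
{"method": "move_arm", "body": {
  "increments": [
    {"tx":-0.4,"ty":0,"tz":0,"rx":0,"ry":0,"rz":0,"gripper":-1},
    {"tx":-1,"ty":0,"tz":0,"rx":0,"ry":0,"rz":0,"gripper":-1},
    {"tx":-1.5,"ty":0,"tz":0,"rx":0,"ry":0,"rz":0,"gripper":-1},
    {"tx":-0.5,"ty":0,"tz":-2,"rx":0,"ry":0,"rz":0,"gripper":-1},
    {"tx":-2,"ty":0,"tz":-3,"rx":0,"ry":0,"rz":0,"gripper":-1},
    {"tx":-2,"ty":0,"tz":-3,"rx":0,"ry":0,"rz":0,"gripper":-1},
    {"tx":0,"ty":0,"tz":-3,"rx":0,"ry":0,"rz":0,"gripper":-1},
    {"tx":0,"ty":0,"tz":-2,"rx":0,"ry":0,"rz":0,"gripper":-1},
    {"tx":0,"ty":0,"tz":0,"rx":0,"ry":0,"rz":0,"gripper":-1},
    {"tx":0,"ty":0,"tz":0,"rx":0,"ry":0,"rz":0,"gripper":-1}
  ]
}}

```text
clock: 13.4
eef_pos: [411.4, 220.2, 142.6]
tcp_rot: [-3.141, -0.0, -0.182]
contact_force: [-0.2, 0.4, -0.6]
opening: -0.003
```

```bash
python3 b.py w7.png; python3 c.py; python3 -c "
from rig import r; print(r.sense()['contact_force'])"
```

```text
[411.44901967 220.20131251 142.57098274] [-3.14123888e+00 -4.58264329e-04 -1.82000068e-01] 13.4
tab_top 0.94 (321, 105) [497. 204.  47.] [497.7 203.6  40. ]
cover_rear 0.8 (349, 272) [355. 204.   6.] [370.5 204.   42. ]
cover_rear 0.74 (315, 108) [496. 208.  47.] [496.5 207.7  42. ]
cover 0.92 (315, 68) [521. 203.  49.] [523.6 203.1  30. ]
cover 0.73 (368, 275) [352. 187.  13.] [359.3 188.6  30. ]
end_stop 0.91 (318, 27) [546. 197.  48.] [550.  196.3  30. ]
cover [[  9.  -28.6]
 [ 63.9  30. ]] 47.57312099461943
tab z 47.61278543758337
tcp [-75.42923975  -0.83049355]
[-0.31133101  0.33559927 -0.06210121]
```

View pics/w7.png

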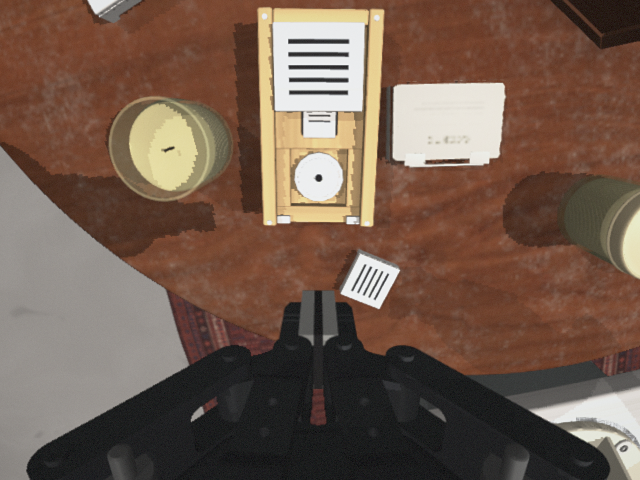

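The picture shows the cover flat against the end stop (315,68) and the bay with its cartridge open (319,178). The tab's near end, at (319,122), is sunk, the bystanders stand as before, and the hand is clear.

```bash
python3 -c "
from rig import r; print(r.sign_off())"
```

```text
the job is handed in; nothing more can be done
None
```

I pressed the snap tab fully in with the shut fingertips, then pushed the seated, middle-sized cover along the deck to the end stop. I backed off clear of everything and handed the job in at about 13.7 s.

- **Tab:** it moved against about 4 N and reached its hard stop at about 24 N. Measured afterwards its top was at z ≈ 30.7 mm, with the cover still on its seat (rear at -67.8 mm).
- **Cover:** the last look has it flat (top at z ≈ 47.6 mm), rear face at x ≈ 8–9 mm and centred within about 1 mm. The bay lies open with the cartridge showing.
- **Tab under the cover:** after the push the cover hides most of the tab, so its final depth was not measured again. The end still visible looked sunk.
- **Bystanders:** the tester and card holder looked untouched in the last picture. I did not measure them, or check the tin and the jar separately.
- **One disagreement:** the real fingertips sat about 25 mm behind the reported tool point. I noticed because there was no force at the expected height, confirmed it with depth and contact force, and allowed for it.

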